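Load a furniture leg into the end-boring jig

ROBOT

A 6-joint arm with a two-finger parallel gripper is mounted at the origin on a cart in front of the work surface, level with it; the furniture and walls round the work are solid. World frame = base frame: x ahead of the robot, y to its left, z up, the work surface at z = 0. Lengths are in m, angles in degrees, forces in N, time in s.
With the tool pointing down it reaches from about 0.3 to 0.75 m from the base axis. Payload 8.5 kg.
Tool frame: the origin (TCP) lies on the centre line of the jaws, within the pads' length; the fingertips stand tips_ahead ahead of it and the grasp point (between the pads) lies 3 mm ahead of it (tips_ahead is the distance from the TCP to the fingertips, in m); z points along the fingers, y is the line along which they close (so a half turn about z gives the same grasp; the last joint's range is limited). The gripper opens to 85 mm and grips with 20 to 120 N. Pads are 22 mm wide; open, the fingers measure 114 mm over their backs; the gripper's body (76 mm by 85 mm) begins 54 mm behind the grasp point. The pads swing forward as they close: fully open they stand 13 mm farther back than shut.
Start: joints at [-85.617, 21.807, 74.336, -0, 83.858, -12.336], TCP at [0.158, -0.527, 0.253] pointing down, gripper open.
Joint ranges: [-178.18, 178.18], [-50.72, 133.34], [12.68, 142.11], [-81.47, 261.47], [9.98, 163.14], [-165.26, 165.26]. Speed limits (degrees/s): [136.94, 136.94, 180, 180, 180, 180].

INTERFACE

Orientations are given as a 3x3 rotation matrix whose columns are the frame's x, y, z axes.
In Python, from rig import observe, get_image, close_job, tips_ahead gives the robot as it stands.
- The arm moves only by the shell command python3 -m creep 'ROWS' [FORCE]. ROWS is a JSON list of rows, 1 to 10 of them, each of 5 numbers: dx, dy, dz in m, then a turn about the tool's z in degrees, then the finger opening in m; each row shifts and turns the commanded pose from where the row before left it, along the tool's axes as they then stand; what a row does not reach is not made up. A row lasts 1/10 s, in which the tool goes at most 0.05 m and 8.59 degrees, less where a joint would pass 70% of its speed; a pose out of reach is approached as far as the arm can. The fingers move at their own pace and stop on an object; FORCE is the grip in N (left out, the last holds). Time passes only in rows, so rows that do not move let the fingers close. It prints the time, the measured TCP pose, the force, the opening and the grip force at its end.
- observe(): the state, without advancing time (a new reading comes with each control period).
- get_image(name): name is "side" or "top" or "wrist"; returns a dict with "pixels" (420x560x3 uint8, red, green, blue), "depth" (420x560 float32, m along the optical axis (not along the pixel's ray), 0 where there is no reading), "K" (3x3 intrinsics, pixels), "distortion" ([k1, k2, p1, p2, k3] as OpenCV has them; the pictures are not rectified), "extrinsics" (4x4, takes a point from world to camera coordinates). Camera axes: x right, y down, z forward; pixel columns grow to the right and rows downward; lengths in m; the calibration is good to about 2 mm. A picture is of the moment at which its call begins.
- close_job(): hands the job in; it is judged then, once.
The state is a dict: "time_s": time; "q": joint angles; "qvel": joint speeds; "joint_efforts": joint torques, N m; "position": TCP position; "tool_rot": TCP orientation; "ft_force": force on the tool from outside, world axes, zero at the start; "wrist_torque": the same for the moment, N m; "grip_width": finger opening in m; "gripper_force": force on a finger pad.
Only numpy, scipy, OpenCV 4.12 (cv2) and the standard library are available. Lean on these libraries where they do the work, as an engineer would, in place of code of your own. Each camera call takes 0.05 s, during which the arm holds its last target. There are 200 camera calls.

TASK

The plain round leg, the one with no bolt in its top end, is next to be drilled. Push it low down with the fingertips so that it slides upright across the bench into the open corner of the drilling jig until its foot is home against the back stop and beside the side fence; it must never be lifted or tipped over. Then push the toggle clamp's handle over, towards the leg, until it is fully home and the rubber tip holds the leg against both walls, leaving the leg with the bolt, the jar, the drill case and the wrench undisturbed.

Things in the scene. Friction and masses are not known exactly. Their poses are not given: they have to be found in the camera images.
- plain_leg: The leg to move: straight round pale wooden leg standing on end, 44 mm diameter, 210 mm tall, 0.17 to 0.34 kg, on a 40 mm wide, 4 mm high black glide; its flat top has only a tiny dark punch mark. Friction on the bench 0.5 to 0.7: a push higher than about 28 mm above the bench tips it. Origin: centre of its underside; z up; the yaw means nothing.
- bolted_leg: The other leg, same wood and size, told apart by the steel bolt of 8 mm diameter that stands 36 mm out of its top end. Stands at the left behind the jig or at the far right and stays there. Origin: centre of its underside; z up.
- jig: Wooden drilling jig fixed to the bench. Origin: on the bench, on the axis of a seated leg; z up; +x points to the robot's left, into the back stop (board 80 mm wide, 224 mm tall, face at x = 22 mm). Side fence: 95 mm tall, face at y = -22 mm, from x = -12 to 22 mm. Drill bushing on an arm 30 mm wide, 221 to 243 mm above the seat. Yaw 1.28 to 1.58.
- seat (a point): Point on the bench, same as the jig's origin: where the centre of the leg's underside is when it touches back stop and side fence. The bench in front of it is bare. The leg comes in along the jig's +x through a mouth from the fence at jig y = -22 mm to the clamp's rubber tip at y = 32 to 38 mm.
- wing (a point): Centre of the top of the jig's left wing, 12 mm above the bench: plywood plate 110 x 130 mm that carries the clamp, spanning jig x = -87 to 23 mm, y = 55 to 185 mm. Behind it and the seat (jig x over 22 mm) and right of the fence (jig x over -13 mm, y under -38 mm) lies more of the same 12 mm base.
- clamp_lever (a joint): Angle of the toggle clamp's handle, rad: starts at 0 to 0.15 (leaning back 45 degrees, away from the leg, clamp open), grows as the top of the handle is pushed towards the leg, dead centre at 0.84, stop at 0.87 (nearly upright, clamp locked). Stiff pivot that stays where it is left; 2 to 5 N at the grip move it.
- clamp_grip (a point): Point near the end of the handle's black rubber grip (round bar, 20 mm diameter), 105 mm from its pivot, which is at x -39, y 145, z 55 mm in the jig's frame. It swings in an upright plane along the jig direction (0.259, -0.966): at joint 0 it is at x -58, y 217, z 129 mm, at the stop at x -37, y 136, z 160 mm.
- clamp_tip: The clamp's black rubber tip, 20 mm diameter, axis 30 mm above the bench, sprung by up to 7 mm (2.5 N/mm). The handle drives it out 18 mm along the jig direction (0.259, -0.966), fast at first, hardly at all near dead centre. Its face starts 10 to 16 mm short of a seated leg. Origin: on its axis, 67 mm behind the face.
- screw_jar: Bystander: clear jar of screws with a red lid, 65 mm diameter, 86 mm tall; stands at the left behind the jig or at the far right. Origin: centre of its underside.
- drill_case: Bystander: closed blue drill bit case, 71 x 170 x 42 mm, left of the jig. Origin: centre of its underside; its long side runs along its y.
- wrench: Bystander: combination wrench lying flat, 185 mm long, right of the work. Origin: centre of its underside; it lies along its y.

How it is judged:
By the outcome, as a careful person would: the job done as asked, in the order asked, and still so for the second after the job is handed in, with the robot touching nothing.
It also fails if it takes over 72 s, if anything falls off the work surface, if the arm or the gripper's body presses on something with over 40 N, if the wrist force passes 120 N, or if a joint passes its speed limit or range.

## Working session

There is one attempt and no reset: what is moved stays moved. The work goes in short steps, Python scripts to look and compute and a shell command to move; the robot and the scene stay as the last step left them, time stands still between calls to the robot, and variables do not carry over. Pictures are saved under pics/ and viewed, at most 13 in all, crops included, and the job is handed in when it is done.

```bash
mkdir -p pics; ls
cat > h.py <<'E'
import numpy as np, cv2
from rig import observe, get_image, close_job, tips_ahead
def ray(im,uv):
    p=cv2.undistortPoints(np.array([[uv]],float),im["K"],np.array(im["distortion"]))[0,0]
    E=np.array(im["extrinsics"]);R=E[:3,:3];return -R.T@E[:3,3], R.T@np.array([p[0],p[1],1.])
def onz(im,uv,z):
    o,d=ray(im,uv);return o+d*(z-o[2])/d[2]
def dep(im,uv):
    o,d=ray(im,uv);return o+d*im["depth"][int(uv[1]),int(uv[0])]
def proj(im,P):
    E=np.array(im["extrinsics"]);r=cv2.Rodrigues(E[:3,:3])[0]
    return cv2.projectPoints(np.array(P,float).reshape(-1,1,3),r,E[:3,3],im["K"],np.array(im["distortion"]))[0][:,0]
E
python3 - <<'E'
from h import *
import pickle
s=observe();print(s["time_s"],s["position"],s["tool_rot"],s["grip_width"],tips_ahead)
ims={n:get_image(n) for n in("top","side")}
pickle.dump(ims,open("ims.pkl","wb"))
for n,i in ims.items():
    cv2.imwrite(f"pics/{n}.png",i["pixels"][:,:,::-1]); print(n,ray(i,(280,210)))
E
```

```text
pics
0.0 [ 0.15818592 -0.52648472  0.25268773] [[ 9.57740073e-01  2.87635086e-01 -9.96972490e-05]
 [ 2.87634908e-01 -9.57738958e-01  1.49914240e-03]
 [ 3.35722013e-04 -1.46446516e-03 -9.99998871e-01]] 0.08526285692517631 0.022
top (array([ 0.45077436, -0.01849433,  1.21460467]), array([ 0.14220614,  0.02152992, -0.98966453]))
side (array([ 0.66606424, -1.04510448,  0.64721325]), array([-0.05048088,  0.88397796, -0.46506199]))
```

View pics/top.png

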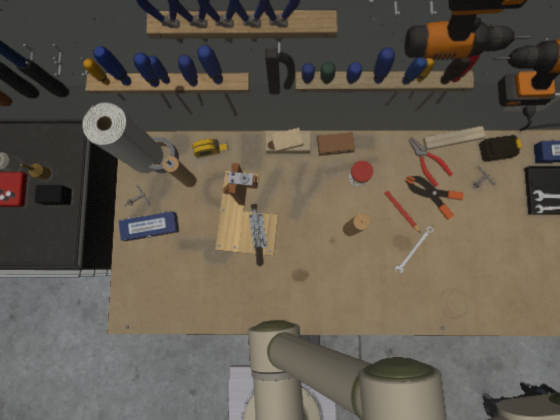

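View pics/side.png

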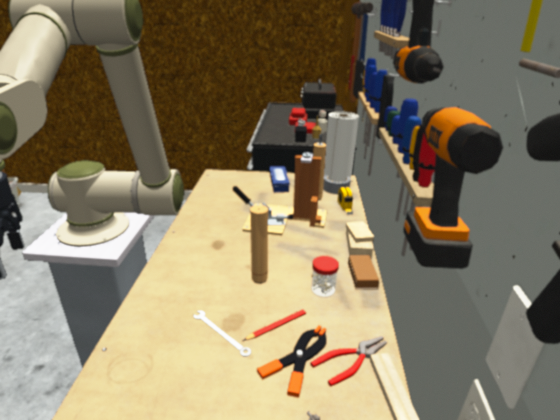

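The top view shows the plain leg's top near (361,222), the bolted leg near (172,165), the jar near (361,172), the wing near (248,228) and the jig's arm near (240,180). The side view agrees. I'll enlarge the work area and measure.

Run:
```python
from h import *
import pickle
ims=pickle.load(open("ims.pkl","rb"))
t=ims["top"]["pixels"][140:290,200:400,::-1]
cv2.imwrite("pics/tc.png",cv2.resize(t,(800,600),interpolation=cv2.INTER_CUBIC))
for uv in [(361,222),(258,250),(230,240),(270,240),(240,179),(172,165)]: print(uv,dep(ims["top"],uv).round(4))
d=ims["top"]
# points by height bands
vv,uu=np.mgrid[140:290,110:400]
pts=np.array([dep(d,(u,v)) for u,v in zip(uu.ravel(),vv.ravel())])
np.save("pts.npy",np.c_[pts,uu.ravel(),vv.ravel()])
m=(pts[:,2]>.195)&(pts[:,2]<.26)
im=np.zeros((420,560),np.uint8); im[vv.ravel()[m],uu.ravel()[m]]=255
n,l,st,c=cv2.connectedComponentsWithStats(im)
for i in range(1,n):
    if st[i,4]>10:
        k=m&(l[vv.ravel(),uu.ravel()]==i); print(st[i],pts[k].mean(0).round(4),pts[k].min(0).round(3),pts[k].max(0).round(3))
m=(pts[:,2]>.008)&(pts[:,2]<.017); im[:]=0; im[vv.ravel()[m],uu.ravel()[m]]=255
im=cv2.morphologyEx(im,cv2.MORPH_OPEN,np.ones((3,3)))
n,l,st,c=cv2.connectedComponentsWithStats(im)
for i in range(1,n):
    if st[i,4]>60:
        k=m&(l[vv.ravel(),uu.ravel()]==i); print("low",st[i],pts[k].min(0).round(3),pts[k].max(0).round(3),cv2.minAreaRect(pts[k,:2].astype(np.float32)))
```

```text
(361, 222) [ 0.5635 -0.2079  0.2115]
(258, 250) [0.4941 0.0677 0.1114]
(230, 240) [0.529  0.1636 0.0101]
(270, 240) [0.5292 0.0385 0.0112]
(240, 179) [0.6705 0.1057 0.2447]
(172, 165) [0.7175 0.2943 0.207 ]
[110 140  28  15 284] [0.762  0.4212 0.2251] [0.749 0.395 0.195] [0.79  0.469 0.26 ]
[163 157  18  16 224] [0.7175 0.2956 0.2119] [0.698 0.275 0.196] [0.739 0.319 0.249]
[228 163  25  32 454] [0.6745 0.1136 0.2305] [0.639 0.076 0.195] [0.719 0.14  0.246]
[352 214  18  17 234] [ 0.5642 -0.2072  0.2093] [ 0.543 -0.23   0.195] [ 0.585 -0.187  0.215]
low [ 215  194   41   60 1478] [0.489 0.085 0.008] [0.675 0.21  0.017] ((0.5815455317497253, 0.13841402530670166), (0.1266699582338333, 0.1777879297733307), 83.90332794189453)
low [259 213  19  43 453] [0.483 0.017 0.008] [0.615 0.073 0.017] ((0.5484067797660828, 0.04936594516038895), (0.05402812361717224, 0.12992596626281738), 84.53652954101562)
```

View pics/tc.png

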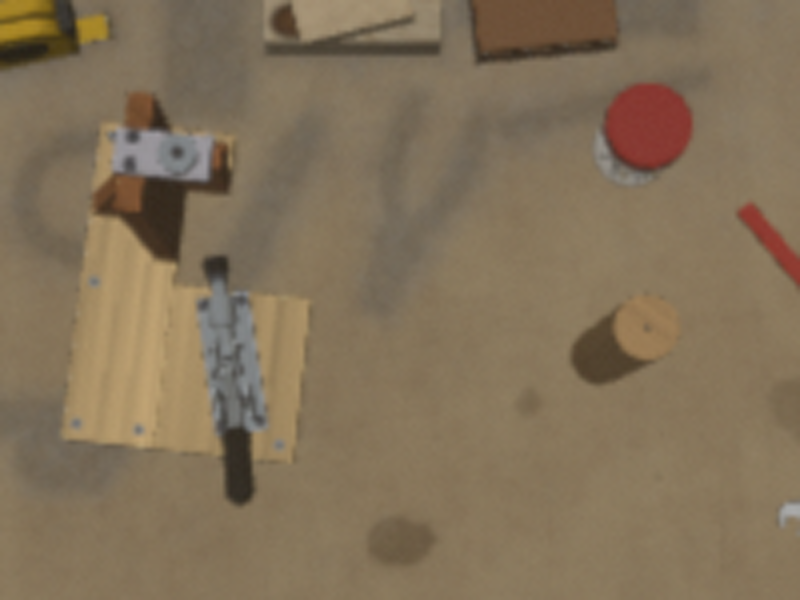

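The crop shows the wing's corners at crop (310,298) and (292,462), the base's front left corner at (62,440), the bushing hole at (178,153), the leg's punch mark at (648,328), the grip's end at (240,495) and the tip near (216,265).

```bash
cat >> h.py <<'E'
def W(seat,yaw,p):
    c,s=np.cos(yaw),np.sin(yaw); p=np.array(p,float); return np.array([seat[0]+c*p[0]-s*p[1],seat[1]+s*p[0]+c*p[1]])
E
python3 - <<'E'
from h import *
import pickle
ims=pickle.load(open("ims.pkl","rb"));t=ims["top"]
f=lambda a,z:onz(t,(200+a[0]/4-.4,140+a[1]/4-.4),z)
A=f((310,298),.012);B=f((292,462),.012);C=f((62,440),.012)
print(A,B,C,np.linalg.norm(A-B))
y1=np.arctan2(*(A-B)[[1,0]])+np.pi/2; d=C-B; y2=np.arctan2(d[1],d[0])
print("yaw",y1,y2)
for yaw in(y1,y2,(y1+y2)/2):
    for P,j in((A,(-.087,.055)),(B,(-.087,.185))): print("seat",P[:2]-W((0,0),yaw,j))
print("bushing",f((178,153),.245)); L=f((648,328),.21);print("leg",L)
pts=np.load("pts.npy"); m=(pts[:,2]>.207)&(pts[:,2]<.213)&(abs(pts[:,0]-.563)<.04)&(abs(pts[:,1]+.207)<.04)
print(pts[m,:3].mean(0),cv2.minEnclosingCircle(pts[m,:2].astype(np.float32)))
print("grip",f((240,490),.125),"tip",f((216,265),.04))
print("jar",f((648,125),.086))
# side view silhouette check of leg
s=ims["side"];print("side proj leg foot/top",proj(s,[[*L[:2],0],[*L[:2],.21]]))
E
```

```text
[0.61055202 0.01673338 0.012     ] [0.48237201 0.030051   0.012     ] [0.49894318 0.20910788 0.012     ] 0.12886999645650576
yaw 1.4672699947373073 1.4785122039268437
seat [0.67424826 0.09758379]
seat [0.67537221 0.09746701]
seat [0.67333532 0.09829475]
seat [0.67460213 0.09963246]
seat [0.67379279 0.09794055]
seat [0.67499021 0.09855082]
bushing [0.67346396 0.09518551 0.245     ]
leg [ 0.56473918 -0.20975922  0.21      ]
[ 0.56505493 -0.20760054  0.21003508] ((0.5651964545249939, -0.20828868448734283), 0.021761175245046616)
grip [0.45980629 0.06180585 0.125     ] tip [0.63239702 0.08846906 0.04      ]
jar [ 0.73119845 -0.23705233  0.086     ]
side proj leg foot/top [[258.22898613 278.60363142]
 [257.63862485 208.08098736]]
```

```bash
python3 -m creep '[[0,0,0,7.5,0.085],[0,0,0,7.5,0.085],[0,0,0,7.5,0.085],[0,0,0,7.5,0.085],[0,0,0,7.5,0.085],[0,0,0,7.3,0.085]]' 40
python3 -m creep '[[0.02,-0.037,0,0,0.085],[0.021,-0.037,0,0,0.085],[0.021,-0.037,0,0,0.085],[0.021,-0.037,0,0,0.085],[0.021,-0.037,0,0,0.085],[0.021,-0.037,0,0,0.085],[0.021,-0.037,0,0,0.085],[0.021,-0.037,0,0,0.085],[0.021,-0.037,0,0,0.085],[0.021,-0.037,0,0,0.085]]'
python3 - <<'E'
from h import *
w=get_image("wrist");s=observe();t=get_image("top");d=get_image("side")
R=np.array(s["tool_rot"]);print(s["position"],R.round(4).tolist(),s["q"])
o,r=ray(w,(280,210));print("cam in tool",R.T@(o-s["position"]),R.T@r)
a=w["pixels"][:,:,::-1];b=d["pixels"][60:380,100:480,::-1]
cv2.imwrite("pics/w1.png",np.hstack([cv2.resize(a,(400,300)),cv2.resize(b,(400,337))[:300]]))
E
```

```text
time_s: 0.7
position: [0.1582, -0.5266, 0.2529]
tool_rot: [[0.88, -0.475, -0.0], [-0.475, -0.88, 0.001], [-0.0, -0.001, -1.0]]
ft_force: [-0.2, -0.3, 0.0]
grip_width: 0.085
gripper_force: 0.0
time_s: 1.7
position: [0.518, -0.2974, 0.253]
tool_rot: [[0.882, -0.471, -0.001], [-0.471, -0.882, 0.0], [-0.001, -0.0, -1.0]]
ft_force: [0.1, -0.2, 0.7]
grip_width: 0.0846
gripper_force: 0.0
[ 0.52201626 -0.2938303   0.25264366] [[0.8843, -0.467, 0.0014], [-0.467, -0.8842, 0.0022], [0.0002, -0.0026, -1.0]] [-40.74469153  26.83158135  66.17059693   0.14648002  87.01773031
  77.08807659]
cam in tool [ 0.0741125   0.0051789  -0.12232618] [-0.29364221 -0.00303377  0.95591775]
```

View pics/w1.png

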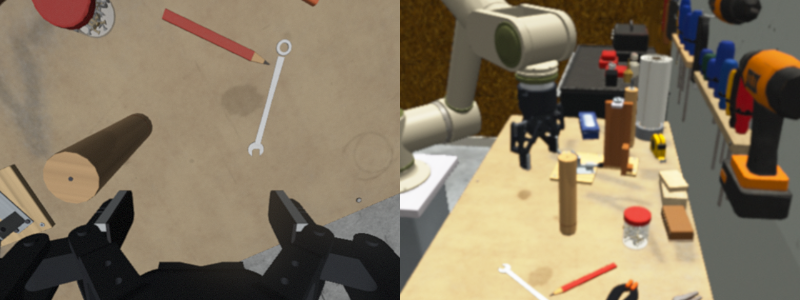

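The wrist view (left) shows the leg's top at (70,178), the wrench clear to the right, and the finger knuckles flaring towards (25,245). The knuckle width by height decides what touches the leg first, so I'll measure it from depth.

Run:
```python
from h import *
w=get_image("wrist");s=observe();R=np.array(s["tool_rot"]);p=np.array(s["position"])
def cloud(im):
    vv,uu=np.mgrid[0:420:2,0:560:2];q=cv2.undistortPoints(np.c_[uu.ravel(),vv.ravel()].astype(float)[:,None],im["K"],np.array(im["distortion"]))[:,0]
    z=im["depth"][vv,uu].ravel();k=z>0;E=np.array(im["extrinsics"]);c=np.c_[q*z[:,None],z][k]
    return (c-E[:3,3])@E[:3,:3]
for n in("wrist","top","side"):
    im=w if n=="wrist" else get_image(n)
    P=(cloud(im)-p)@R; P=P[(abs(P[:,1])<.12)&(abs(P[:,0])<.06)&(P[:,2]<.05)]
    print(n)
    for z in np.arange(-.2,.05,.01):
        m=P[(P[:,2]>=z)&(P[:,2]<z+.01)]
        if len(m)>3: print(round(z,3),len(m),"y",m[:,1].min().round(3),m[:,1].max().round(3),"x",m[:,0].min().round(3),m[:,0].max().round(3))
```

```text
wrist
-0.08 677 y -0.032 0.029 x 0.016 0.023
-0.07 2988 y -0.068 0.065 x 0.004 0.02
-0.06 2586 y -0.075 0.072 x -0.008 0.02
-0.05 2996 y -0.076 0.073 x -0.012 0.019
-0.04 565 y -0.074 0.07 x 0.004 0.016
-0.03 481 y -0.057 0.055 x -0.008 0.014
-0.02 467 y -0.057 0.056 x -0.01 0.014
-0.01 367 y -0.057 0.055 x -0.01 0.014
0.0 167 y -0.055 0.053 x -0.009 0.013
0.03 10 y -0.115 -0.085 x -0.007 0.021
0.04 1240 y -0.12 -0.079 x -0.017 0.026
top
-0.2 25 y -0.072 0.033 x -0.055 -0.017
-0.18 9 y -0.029 0.008 x -0.041 -0.028
-0.15 7 y -0.023 0.01 x -0.039 -0.027
-0.14 6 y -0.023 0.009 x -0.039 -0.031
-0.13 5 y -0.02 0.008 x -0.039 -0.033
-0.1 19 y -0.067 -0.049 x -0.014 0.01
-0.09 7 y -0.07 -0.047 x -0.011 0.01
-0.08 5 y -0.071 -0.056 x -0.014 0.005
-0.07 4 y -0.072 -0.069 x -0.014 0.007
-0.06 6 y -0.073 -0.043 x -0.014 0.012
-0.05 10 y -0.074 0.067 x -0.015 0.007
0.04 53 y -0.12 -0.08 x -0.021 0.022
side
-0.2 85 y -0.046 0.064 x -0.057 0.039
-0.19 48 y -0.016 0.042 x -0.019 0.039
-0.18 49 y -0.014 0.041 x -0.027 0.04
-0.17 32 y -0.009 0.041 x -0.023 0.04
-0.16 55 y -0.025 0.038 x -0.024 0.038
-0.15 49 y -0.013 0.038 x -0.016 0.039
-0.14 45 y -0.013 0.042 x -0.018 0.038
-0.13 45 y -0.011 0.04 x -0.019 0.038
-0.12 48 y -0.011 0.04 x -0.023 0.039
-0.11 23 y -0.001 0.04 x -0.014 0.038
-0.1 44 y -0.062 0.069 x -0.012 0.014
-0.09 67 y -0.066 0.071 x -0.012 0.02
-0.08 53 y -0.065 0.074 x -0.012 0.021
-0.07 55 y -0.064 0.074 x -0.012 0.018
-0.06 54 y -0.072 0.074 x -0.012 0.018
-0.05 47 y -0.07 0.076 x -0.011 0.016
-0.04 21 y -0.063 0.074 x -0.012 0.015
-0.03 23 y -0.056 0.059 x -0.011 0.012
-0.02 20 y -0.056 0.059 x -0.005 0.011
-0.01 22 y -0.054 0.059 x -0.006 0.011
0.0 12 y -0.043 0.056 x -0.007 0.011
0.04 38 y -0.117 -0.077 x -0.017 0.026
```

The knuckles flare to 75 mm, against 57 mm at the fingertips, so pushing with a finger's back would hit the leg too high. The narrow edge of an open finger, with the leg beside the body, may stay clear. I'll check that with the cloud.

Run:
```python
from h import *
s=observe();R=np.array(s["tool_rot"]);p=np.array(s["position"])
def cloud(im):
    vv,uu=np.mgrid[0:420,0:560];q=cv2.undistortPoints(np.c_[uu.ravel(),vv.ravel()].astype(float)[:,None],im["K"],np.array(im["distortion"]))[:,0]
    z=im["depth"].ravel();k=z>0;E=np.array(im["extrinsics"]);c=np.c_[q*z[:,None],z][k]
    return ((c-E[:3,3])@E[:3,:3]-p)@R
a=cloud(get_image("side"));b=cloud(get_image("wrist"));c=cloud(get_image("top"))
P=np.vstack([a,b,c]);P=P[(P[:,2]>-.26)&(P[:,2]<.025)&(np.hypot(P[:,0],P[:,1])<.1)&(P[:,1]>-.075)]
np.save("grip.npy",P)
for z in np.arange(-.26,.025,.02):
    m=P[(P[:,2]>=z)&(P[:,2]<z+.02)]
    if len(m)<4: continue
    o=[]
    for t in range(0,360,30):
        d=m[:,:2]@[np.cos(np.radians(t)),np.sin(np.radians(t))];o.append(int(1000*np.percentile(d,99)))
    print(round(z,3),len(m),o)
for sx in(1,-1):
  for sy in (1,-1):
   for Y in(.045,.05,.055,.06,.065):
    cc=np.array([sx*.033,sy*Y]);m=P[(P[:,2]<-.03)&(P[:,2]>-.185)];d=np.hypot(*(m[:,:2]-cc).T);i=np.argsort(d)[5];print(sx,sy,Y,"clear",(d[i]-.022).round(4),m[i].round(3))
```

```text
-0.26 1698 [55, 59, 72, 70, 78, 95, 87, 68, 79, 71, 68, 68]
-0.24 1132 [57, 61, 74, 71, 79, 95, 87, 73, 83, 71, 68, 71]
-0.22 836 [52, 56, 70, 69, 78, 97, 89, 79, 88, 72, 64, 66]
-0.2 662 [40, 42, 57, 62, 75, 87, 76, 55, 48, 56, 51, 49]
-0.18 363 [40, 40, 41, 40, 38, 37, 40, 40, 38, 27, 32, 38]
-0.16 456 [37, 39, 39, 37, 38, 36, 38, 38, 35, 25, 32, 37]
-0.14 403 [38, 39, 39, 39, 38, 37, 38, 38, 33, 18, 29, 37]
-0.12 293 [38, 39, 39, 39, 37, 35, 38, 38, 31, 15, 28, 37]
-0.1 528 [20, 44, 65, 70, 64, 43, 13, 44, 63, 68, 62, 42]
-0.08 15749 [21, 43, 61, 64, 49, 23, -3, 22, 48, 63, 61, 43]
-0.06 22546 [18, 47, 68, 72, 62, 39, 9, 39, 61, 71, 68, 47]
-0.04 4257 [15, 45, 65, 68, 53, 26, 6, 25, 52, 67, 64, 45]
-0.02 3496 [12, 35, 52, 56, 46, 29, 9, 28, 43, 55, 52, 35]
-0.0 678 [12, 34, 49, 54, 45, 29, 9, 28, 41, 48, 48, 34]
1 1 0.045 clear -0.007 [ 0.019  0.039 -0.058]
1 1 0.05 clear -0.0047 [ 0.016  0.05  -0.038]
1 1 0.055 clear -0.0039 [ 0.015  0.051 -0.038]
1 1 0.06 clear -0.0035 [ 0.014  0.059 -0.061]
1 1 0.065 clear -0.0043 [ 0.015  0.067 -0.044]
1 -1 0.045 clear -0.0067 [ 0.019 -0.039 -0.058]
1 -1 0.05 clear -0.0046 [ 0.018 -0.041 -0.057]
1 -1 0.055 clear -0.0039 [ 0.015 -0.051 -0.039]
1 -1 0.06 clear -0.0039 [ 0.016 -0.065 -0.045]
1 -1 0.065 clear -0.0046 [ 0.016 -0.067 -0.043]
-1 1 0.045 clear -0.0042 [-0.02   0.033 -0.171]
-1 1 0.05 clear -0.0005 [-0.02   0.033 -0.169]
-1 1 0.055 clear -0.0006 [-0.014  0.064 -0.055]
-1 1 0.06 clear -0.0019 [-0.013  0.061 -0.055]
-1 1 0.065 clear -0.0021 [-0.013  0.065 -0.04 ]
-1 -1 0.045 clear -0.0048 [-0.03  -0.028 -0.171]
-1 -1 0.05 clear -0.0023 [-0.014 -0.046 -0.037]
-1 -1 0.055 clear -0.0021 [-0.014 -0.061 -0.07 ]
-1 -1 0.06 clear -0.0025 [-0.014 -0.064 -0.054]
-1 -1 0.065 clear -0.0029 [-0.014 -0.064 -0.054]
```

Vertical finger contact is blocked: the knuckles are 14 mm half-wide and the body has a radius of about 39 mm. So the tool needs some tilt, which rows can't command directly. Going past the reach limit may tilt it ("approached as far as the arm can"), so I'll try that in free space on the left, where outward is also the push direction.

```bash
python3 -m creep '[[0,0,-0.035,-8,0.02],[0,0,-0.035,-8,0.02],[0,0,-0.035,-8,0.02],[0,0,-0.035,-8,0.02],[0,0,0,-8,0.02],[0,0,0,-8,0.02],[0,0,0,-8,0.02],[0,0,0,-8,0.02],[0,0,0,-8,0.02],[0,0,0,-8,0.02]]' | head -3
python3 -m creep '[[0,0,0,-8,0.02],[0,0,0,-8,0.02],[0,0,0,-8,0.02],[0,0,0,0,0.02],[0,0,0,0,0.02]]' | head -3
python3 -c "
from h import *
s=observe();print(s['q'])"
```

```text
time_s: 3.15
position: [0.5162, -0.2993, 0.3934]
tool_rot: [[0.613, 0.79, -0.0], [0.79, -0.613, -0.0], [-0.0, -0.0, -1.0]]
time_s: 3.65
position: [0.5164, -0.299, 0.3934]
tool_rot: [[0.248, 0.969, 0.0], [0.969, -0.248, -0.0], [0.0, 0.0, -1.0]]
[-4.14296909e+01  2.41266273e+01  4.81585099e+01  7.32027303e-04
  1.07713762e+02 -2.70885141e+01]
```

```bash
python3 -m creep '[[0.038,-0.028,0,0,0.02],[0.038,-0.028,0,0,0.02],[0.038,-0.028,0,0,0.02],[0.038,-0.028,0,0,0.02],[0.038,-0.028,0,0,0.02],[0.038,-0.028,0,0,0.02],[0.038,-0.028,0,0,0.02],[0.038,-0.028,0,0,0.02],[0.038,-0.028,0,0,0.02],[0.038,-0.028,0,0,0.02]]' | head -3
python3 -m creep '[[0.038,-0.028,0,0,0.02],[0.038,-0.028,0,0,0.02],[0.038,-0.028,0,0,0.02],[0.038,-0.028,0,0,0.02],[0.038,-0.028,0,0,0.02],[0.038,-0.028,0,0,0.02],[0.038,-0.028,0,0,0.02],[0.038,-0.028,0,0,0.02],[0.038,-0.028,0,0,0.02],[0.038,-0.028,0,0,0.02]]' | head -4
python3 -c "
from h import *
s=observe();print(s['q'])"
```

```text
time_s: 4.65
position: [0.3364, 0.1393, 0.3936]
tool_rot: [[0.248, 0.969, 0.001], [0.969, -0.248, 0.0], [0.0, 0.001, -1.0]]
time_s: 5.65
position: [0.1575, 0.5762, 0.3934]
tool_rot: [[0.247, 0.969, 0.0], [0.969, -0.247, 0.0], [0.0, 0.0, -1.0]]
ft_force: [1.0, 0.3, 0.1]
[ 6.33726896e+01  2.41948014e+01  4.80486082e+01 -6.72052895e-03
  1.07735275e+02  7.76549959e+01]
```

```bash
for i in 1 ; do python3 -m creep '[[0.03,0,0,0,0.02],[0.03,0,0,0,0.02],[0.03,0,0,0,0.02],[0.03,0,0,0,0.02],[0.03,0,0,0,0.02],[0.03,0,0,0,0.02],[0.03,0,0,0,0.02],[0.03,0,0,0,0.02],[0.03,0,0,0,0.02]]' | head -4
done
python3 -c "
from h import *
s=observe();print(s['q'])"
```

```text
time_s: 6.55
position: [0.201, 0.7503, 0.3418]
tool_rot: [[0.243, 0.97, 0.017], [0.968, -0.244, 0.063], [0.065, 0.002, -0.998]]
ft_force: [0.4, 0.4, -0.9]
[ 66.1362335   47.59417067  12.67923518   0.60459456 116.01902224
  80.53639345]
```

The tilt appears at the elbow limit, about 4° towards the push direction. I'll keep going.

```bash
for i in 1 ; do python3 -m creep '[[0.03,0,-0.02,0,0.02],[0.03,0,-0.02,0,0.02],[0.03,0,-0.02,0,0.02],[0.03,0,-0.02,0,0.02],[0.03,0,-0.02,0,0.02]]' | head -4
done
python3 -c "
from h import *
s=observe();print(s['q'])"
```

```text
time_s: 7.05
position: [0.1998, 0.7545, 0.374]
tool_rot: [[0.24, 0.97, 0.041], [0.958, -0.243, 0.153], [0.159, 0.003, -0.987]]
ft_force: [-0.0, 0.1, 0.2]
[ 66.08336937  45.29677361  12.69991612   1.51980339 112.98177402
  80.86640493]
```

```bash
for i in 1 ; do python3 -m creep '[[0.03,0,-0.02,0,0.02],[0.03,0,-0.02,0,0.02],[0.03,0,-0.02,0,0.02],[0.03,0,-0.02,0,0.02],[0.03,0,-0.02,0,0.02],[0.03,0,-0.02,0,0.02],[0.03,0,-0.02,0,0.02],[0.03,0,-0.02,0,0.02]]' | head -4
done
python3 -m creep '[[-0.02,0,0,0,0.02],[-0.02,0,0,0,0.02],[-0.02,0,0,0,0.02],[-0.02,0,0,0,0.02],[-0.02,0,0,0,0.02]]' | head -3
python3 -c "
from h import *
s=observe();print(s['q'])"
```

```text
time_s: 7.85
position: [0.1958, 0.7501, 0.4394]
tool_rot: [[0.231, 0.97, 0.078], [0.924, -0.244, 0.296], [0.306, 0.004, -0.952]]
ft_force: [-0.7, -0.0, 0.1]
time_s: 8.35
position: [0.1724, 0.6568, 0.4085]
tool_rot: [[0.231, 0.97, 0.078], [0.924, -0.244, 0.295], [0.306, 0.004, -0.952]]
[64.14937819 25.40819794 45.49343528  3.34261768 91.61122016 78.83474479]
```

The tilt is now 17.8° towards azimuth 75° and it stays. Next I'll move to behind the leg, staying high.

```bash
python3 -m creep '[[-0.037,0.028,-0.0117,0,0.02],[-0.037,0.028,-0.0117,0,0.02],[-0.037,0.028,-0.0117,0,0.02],[-0.037,0.028,-0.0117,0,0.02],[-0.037,0.028,-0.0117,0,0.02],[-0.037,0.028,-0.0117,0,0.02],[-0.037,0.028,-0.0117,0,0.02],[-0.037,0.028,-0.0117,0,0.02],[-0.037,0.028,-0.0117,0,0.02],[-0.037,0.028,-0.0117,0,0.02]]' | head -3
python3 -m creep '[[-0.037,0.028,-0.0117,0,0.02],[-0.037,0.028,-0.0117,0,0.02],[-0.037,0.028,-0.0117,0,0.02],[-0.037,0.028,-0.0117,0,0.02],[-0.037,0.028,-0.0117,0,0.02],[-0.037,0.028,-0.0117,0,0.02],[-0.037,0.028,-0.0117,0,0.02],[-0.037,0.028,-0.0117,0,0.02],[-0.037,0.028,-0.0117,0,0.02],[-0.037,0.028,-0.0117,0,0.02]]' | head -3
python3 -m creep '[[-0.037,0.028,-0.0117,0,0.02],[0,0,0,0,0.02],[0,0,0,0,0.02]]' | head -5
cat >> h.py <<'E'
def to(P):
    s=observe();R=np.array(s["tool_rot"]);print("t",s["time_s"],"pos",s["position"].round(4),"az",np.degrees(np.arctan2(R[1,0],R[0,0])).round(1),"tool delta",(R.T@(np.array(P)-s["position"])).round(4),"F",s["ft_force"].round(1))
E
python3 -c "
from h import *
to((.544,-.277,.03));to((.544,-.277,.13))"
```

```text
time_s: 9.35
position: [0.3496, 0.2115, 0.4087]
tool_rot: [[0.23, 0.97, 0.08], [0.924, -0.244, 0.295], [0.305, 0.006, -0.952]]
time_s: 10.35
position: [0.5269, -0.2333, 0.4085]
tool_rot: [[0.231, 0.97, 0.079], [0.924, -0.244, 0.293], [0.304, 0.005, -0.953]]
time_s: 10.65
position: [0.5445, -0.2767, 0.4073]
tool_rot: [[0.232, 0.97, 0.078], [0.924, -0.245, 0.295], [0.305, 0.003, -0.952]]
ft_force: [0.3, 0.2, -0.6]
grip_width: 0.02
t 10.65 pos [ 0.5445 -0.2767  0.4073] az 75.9 tool delta [-0.1154 -0.0017  0.3592] F [ 0.3  0.2 -0.6]
t 10.65 pos [ 0.5445 -0.2767  0.4073] az 75.9 tool delta [-0.0849 -0.0014  0.264 ] F [ 0.3  0.2 -0.6]
```

```bash
python3 -m creep '[[-0.0145,0,0.045,0,0.02],[-0.0145,0,0.045,0,0.02],[-0.0145,0,0.045,0,0.02],[-0.0145,0,0.045,0,0.02],[-0.0145,0,0.045,0,0.02],[-0.0145,0,0.045,0,0.02],[-0.0145,0,0.045,0,0.02],[-0.007,0,0.021,0,0.02],[-0.004,0,0.012,0,0.02],[0,0,0,0,0.02]]' | head -5
python3 - <<'E'
from h import *
d=get_image("side");w=get_image("wrist")
to((.556,-.244,.03))
s=observe();R=np.array(s["tool_rot"])
print("tip side px",proj(d,[s["position"]+R@np.array([.011,y,.021]) for y in(-.01,.01)]))
P=proj(d,[[.565,-.2085,0],[.565,-.2085,.21]]);print(P)
b=d["pixels"][130:310,170:320,::-1];a=w["pixels"][:,:,::-1]
cv2.imwrite("pics/s2.png",np.hstack([cv2.resize(b,(400,480),interpolation=cv2.INTER_CUBIC),cv2.resize(a,(400,300),interpolation=cv2.INTER_AREA)[[*range(300)]+[299]*180]]))
E
```

```text
time_s: 11.65
position: [0.5454, -0.2766, 0.0424]
tool_rot: [[0.231, 0.97, 0.077], [0.924, -0.243, 0.295], [0.305, 0.004, -0.952]]
ft_force: [-0.6, 0.5, 0.3]
grip_width: 0.0197
t 11.75 pos [ 0.5461 -0.2775  0.0442] az 76.0 tool delta [0.029  0.0013 0.0241] F [-0.  -0.3 -0.3]
tip side px [[246.3448409  281.24121425]
 [253.78877356 282.88437754]]
[[258.38175492 278.31759361]
 [257.80841584 207.84489529]]
```

View pics/s2.png

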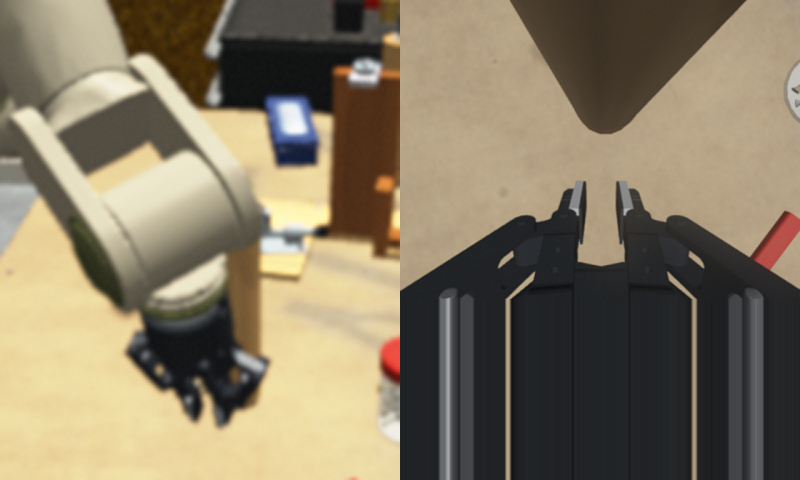

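The side crop shows the gripper tilted, with its tips low behind the leg's foot. The wrist view shows the leg's foot at (605,130), centred ahead of the two tips at (583,185) and (620,185).

```bash
python3 -m creep '[[-0.004,0,0.0125,0,0.02],[0,0,0,0,0.02]]' | head -3
cat >> h.py <<'E'
SEAT=(.674,.098);YAW=1.473
def leg2tcp(l,z=.031): return np.array([l[0]-.0365*.242,l[1]-.0365*.970,z])
def jig(p):
    c,s=np.cos(YAW),np.sin(YAW);d=np.array(p[:2])-SEAT;return np.array([c*d[0]+s*d[1],-s*d[0]+c*d[1]])
E
python3 - <<'E'
from h import *
to(leg2tcp((.565,-.2085)))
l=W(SEAT,YAW,(-.130,.003));print(l);to(leg2tcp(l))
s=observe();R=np.array(s["tool_rot"]);w=get_image("wrist")
vv,uu=np.mgrid[0:420,0:560];q=cv2.undistortPoints(np.c_[uu.ravel(),vv.ravel()].astype(float)[:,None],w["K"],np.array(w["distortion"]))[:,0]
z=w["depth"].ravel();k=z>0;E=np.array(w["extrinsics"]);P=(((np.c_[q*z[:,None],z][k])-E[:3,3])@E[:3,:3]-s["position"])@R
P=P[(P[:,0]<.03)&(P[:,2]<.03)]
for a in np.arange(-.11,.03,.01):
    m=P[(P[:,2]>=a)&(P[:,2]<a+.01)]
    if len(m)>5: print(a.round(3),len(m),m[:,1].min().round(3),m[:,1].max().round(3),m[:,0].max().round(3))
E
```

```text
time_s: 11.95
position: [0.5453, -0.2771, 0.0286]
tool_rot: [[0.231, 0.97, 0.077], [0.924, -0.244, 0.295], [0.305, 0.003, -0.952]]
t 11.95 pos [ 0.5453 -0.2771  0.0286] az 76.0 tool delta [0.0339 0.0025 0.0084] F [-0.8 -0.1 -0.6]
[ 0.65832107 -0.03108591]
t 11.95 pos [ 0.5453 -0.2771  0.0286] az 76.0 tool delta [0.2194 0.0497 0.0679] F [-0.8 -0.1 -0.6]
-0.08 2363 -0.057 0.059 0.022
-0.07 12812 -0.061 0.063 0.019
-0.06 11975 -0.058 0.061 0.018
-0.05 6277 -0.053 0.055 0.018
-0.04 7955 -0.047 0.049 0.014
-0.03 2434 -0.042 0.044 0.014
-0.02 1184 -0.025 0.027 0.013
-0.01 959 -0.022 0.025 0.012
-0.0 3381 -0.143 0.144 0.012
0.01 13062 -0.143 0.144 0.012
0.02 28945 -0.144 0.145 0.01
```

```bash
python3 -m creep '[[0.006,0.0004,0.0015,0,0.02],[0.006,0.0004,0.0015,0,0.02],[0.006,0.0004,0.0015,0,0.02],[0.004,0.0004,0.001,0,0.02],[0.004,0.0004,0.001,0,0.02],[0.004,0.0003,0.001,0,0.02],[0.004,0.0002,0.001,0,0.02]]' | head -5
python3 -m creep '[[0.0056,0.0014,0.0018,0,0.02],[0.0056,0.0014,0.0018,0,0.02],[0.0056,0.0014,0.0018,0,0.02],[0.0056,0.0014,0.0018,0,0.02],[0.0056,0.0014,0.0018,0,0.02],[0.0056,0.0014,0.0018,0,0.02]]' | head -5
cat >> h.py <<'E'
def leg(show=None):
    t=get_image("top");vv,uu=np.mgrid[130:290,200:400];q=cv2.undistortPoints(np.c_[uu.ravel(),vv.ravel()].astype(float)[:,None],t["K"],np.array(t["distortion"]))[:,0]
    z=t["depth"][vv,uu].ravel();E=np.array(t["extrinsics"]);P=(np.c_[q*z[:,None],z]-E[:3,3])@E[:3,:3]
    rgb=t["pixels"][vv,uu].reshape(-1,3).astype(int)
    m=(P[:,2]>.203)&(P[:,2]<.217)&(rgb[:,0]-rgb[:,2]>30)&(rgb.sum(1)>250)
    im=np.zeros((420,560),np.uint8);im[vv.ravel()[m],uu.ravel()[m]]=255
    n,l,st,c=cv2.connectedComponentsWithStats(im);i=1+np.argmax(st[1:,4])
    k=m&(l[vv.ravel(),uu.ravel()]==i);cc,r=cv2.minEnclosingCircle(P[k,:2].astype(np.float32))
    print("leg top",np.round(cc,4),"r",round(r,4),"mean",P[k].mean(0).round(4),k.sum(),"jig",jig(cc).round(4),"tcp jig",jig(observe()["position"]).round(4))
    if show: cv2.imwrite(show,cv2.resize(t["pixels"][140:290,200:400,::-1],(800,600),interpolation=cv2.INTER_CUBIC))
E
python3 -c "
from h import *
leg()
l=W(SEAT,YAW,(-.130,.003));to(leg2tcp(l))"
```

```text
time_s: 12.7
position: [0.5566, -0.2439, 0.0315]
tool_rot: [[0.231, 0.97, 0.078], [0.924, -0.244, 0.294], [0.304, 0.004, -0.953]]
ft_force: [-0.1, -2.0, -0.0]
grip_width: 0.0203
time_s: 13.3
position: [0.5735, -0.2115, 0.0314]
tool_rot: [[0.231, 0.97, 0.078], [0.924, -0.244, 0.294], [0.304, 0.004, -0.953]]
ft_force: [-0.9, -1.6, 0.5]
grip_width: 0.02
leg top [ 0.5808 -0.1758] r 0.0217 mean [ 0.5805 -0.1759  0.2098] 209 jig [-0.2816  0.0661] tcp jig [-0.3169  0.0696]
t 13.35 pos [ 0.5737 -0.2106  0.0315] az 76.0 tool delta [0.1505 0.0384 0.0488] F [-0.4 -0.3  0.7]
```

Contact came exactly where predicted and the leg is upright and moving with the tips. I'll continue.

```bash
python3 -m creep '[[0.006,0.0015,0.002,0,0.02],[0.006,0.0015,0.002,0,0.02],[0.006,0.0015,0.002,0,0.02],[0.006,0.0015,0.002,0,0.02],[0.006,0.0015,0.002,0,0.02],[0.006,0.0015,0.002,0,0.02],[0.006,0.0015,0.002,0,0.02],[0.006,0.0015,0.002,0,0.02],[0.006,0.0015,0.002,0,0.02],[0.006,0.0015,0.002,0,0.02]]' | head -5
python3 -m creep '[[0.006,0.0016,0.0019,0,0.02],[0.006,0.0016,0.0019,0,0.02],[0.006,0.0016,0.0019,0,0.02],[0.006,0.0016,0.0019,0,0.02],[0.006,0.0016,0.0019,0,0.02],[0.006,0.0016,0.0019,0,0.02],[0.006,0.0016,0.0019,0,0.02],[0.006,0.0016,0.0019,0,0.02],[0.006,0.0016,0.0019,0,0.02],[0.006,0.0016,0.0019,0,0.02]]' | head -5
python3 -c "
from h import *
leg('pics/t3.png')
l=W(SEAT,YAW,(-.130,.003));to(leg2tcp(l))"
```

```text
time_s: 14.35
position: [0.6035, -0.1539, 0.0308]
tool_rot: [[0.231, 0.97, 0.078], [0.924, -0.244, 0.294], [0.304, 0.004, -0.953]]
ft_force: [-1.7, -3.7, 3.0]
grip_width: 0.0199
time_s: 15.35
position: [0.6343, -0.0966, 0.0309]
tool_rot: [[0.231, 0.97, 0.078], [0.924, -0.244, 0.294], [0.305, 0.004, -0.953]]
ft_force: [-1.6, -3.4, 1.6]
grip_width: 0.0196
leg top [ 0.641  -0.0616] r 0.0219 mean [ 0.6407 -0.0614  0.2098] 206 jig [-0.162   0.0173] tcp jig [-0.1966  0.0203]
t 15.4 pos [ 0.6346 -0.0957  0.0309] az 76.0 tool delta [0.0304 0.0074 0.0097] F [-1.  -1.7  1.9]
```

View pics/t3.png

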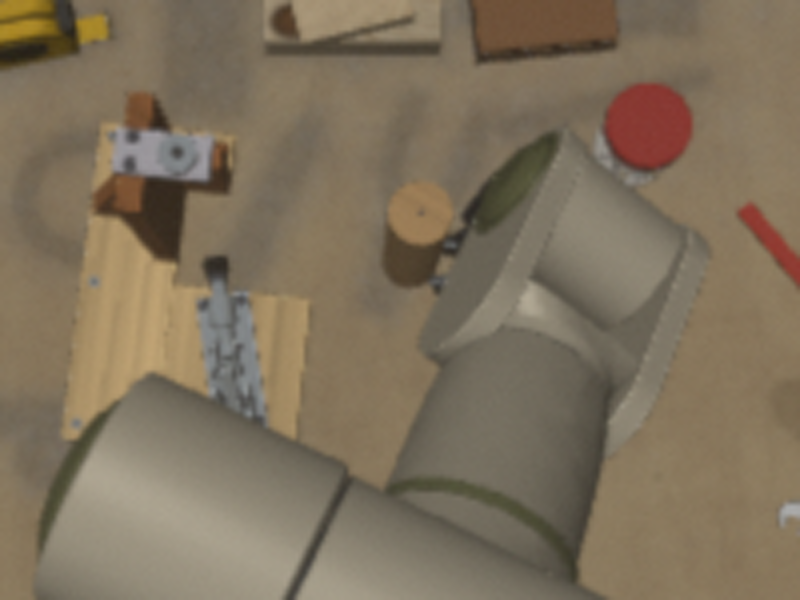

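The leg's top is at crop (420,212), upright, ahead of the tips. Before the final run I'll compare the predicted fence edge and clamp tip with the picture, using brown pixels.

Run:
```python
from h import *
import pickle
t=pickle.load(open("ims.pkl","rb"))["top"]
def pc(j,z): 
    w=W(SEAT,YAW,j);u=proj(t,[[*w,z]])[0];return ((u-[200,140]+.4)*4).round(0)
print("fence near corner top/bottom",pc((-.012,-.022),.095),pc((-.012,-.022),0),"far",pc((-.012,-.038),.095),pc((-.012,-.038),.012))
print("stop top corners",pc((.022,-.04),.224),pc((.022,.04),.224),"bot",pc((.022,.04),.012))
print("tip face",pc((-.009,.033),.04))
u=[]
vv,uu=np.mgrid[170:195,245:262];
p=np.array([[dep(t,(a,b)) for a in range(246,262)] for b in range(172,192)]).reshape(-1,3)
for q in p[(p[:,2]>.08)&(p[:,2]<.1)]: u.append(jig(q))
print(len(u),np.min(u,0),np.max(u,0))
c=np.array(u).round(3);print(c.tolist()[:30])
# tip dark rubber
rgb=t["pixels"][200:212,248:262].astype(int).sum(2);v,x=np.where(rgb<180)
print([ (jig(dep(t,(248+b,200+a))).round(3).tolist(),dep(t,(248+b,200+a))[2].round(3)) for a,b in zip(v,x)][:30])
```

```text
fence near corner top/bottom [217. 170.] [227. 196.] far [219. 149.] [228. 173.]
stop top corners [151.  97.] [137. 216.] bot [174. 265.]
tip face [211. 255.]
18 [-0.01366069 -0.0385209 ] [-0.00545479 -0.02196084]
[[-0.008, -0.037], [-0.011, -0.039], [-0.008, -0.034], [-0.012, -0.034], [-0.014, -0.036], [-0.008, -0.032], [-0.012, -0.031], [-0.013, -0.034], [-0.009, -0.029], [-0.012, -0.029], [-0.014, -0.032], [-0.009, -0.026], [-0.012, -0.026], [-0.01, -0.023], [-0.013, -0.022], [-0.005, -0.022], [-0.008, -0.022], [-0.012, -0.022]]
[([-0.014, 0.034], np.float64(0.038)), ([-0.017, 0.034], np.float64(0.037)), ([-0.008, 0.038], np.float64(0.038)), ([-0.012, 0.039], np.float64(0.043)), ([-0.015, 0.038], np.float64(0.043)), ([-0.017, 0.037], np.float64(0.039)), ([-0.02, 0.036], np.float64(0.034)), ([-0.005, 0.041], np.float64(0.038)), ([-0.009, 0.041], np.float64(0.039)), ([-0.012, 0.041], np.float64(0.038)), ([-0.015, 0.04], np.float64(0.037)), ([-0.018, 0.04], np.float64(0.037)), ([-0.02, 0.039], np.float64(0.033)), ([-0.008, 0.044], np.float64(0.035)), ([-0.012, 0.044], np.float64(0.039)), ([-0.015, 0.043], np.float64(0.035)), ([-0.018, 0.043], np.float64(0.038)), ([-0.021, 0.043], np.float64(0.038)), ([-0.009, 0.047], np.float64(0.038)), ([-0.012, 0.047], np.float64(0.038)), ([-0.018, 0.046], np.float64(0.037))]
```

Run:
```python
from h import *
import pickle
t=pickle.load(open("ims.pkl","rb"))["top"]
r={}
for b in range(195,262):
  for a in range(240,282):
    p=dep(t,(a,b)); j=jig(p)
    if .03<j[1]<.13 and p[2]>.02: r.setdefault(int(j[1]*100),[]).append((j[0],p[2]))
for k in sorted(r): q=np.array(r[k]);print(k,"x",q[:,0].min().round(3),q[:,0].max().round(3),"z max",q[:,1].max().round(3))
l0=(-.030,.002);to(leg2tcp(W(SEAT,YAW,(-.100,.002))));to(leg2tcp(W(SEAT,YAW,l0)))
```

```text
3 x -0.02 0.03 z max 0.11
4 x -0.022 -0.005 z max 0.039
5 x -0.022 -0.009 z max 0.038
6 x -0.029 -0.004 z max 0.044
7 x -0.042 -0.012 z max 0.042
8 x -0.032 -0.013 z max 0.042
9 x -0.035 -0.02 z max 0.059
10 x -0.039 -0.017 z max 0.067
11 x -0.042 -0.018 z max 0.078
12 x -0.048 -0.013 z max 0.083
t 15.4 pos [ 0.6346 -0.0957  0.0309] az 76.0 tool delta [0.0588 0.0039 0.0188] F [-1.  -1.7  1.9]
t 15.4 pos [ 0.6346 -0.0957  0.0309] az 76.0 tool delta [ 0.1248 -0.0064  0.0398] F [-1.  -1.7  1.9]
```

The clearance over the clamp is good: its top is below 45 mm there and the knuckles are above 70 mm. I'll carry on.

```bash
python3 -m creep '[[0.0059,0.0004,0.0019,0,0.02],[0.0059,0.0004,0.0019,0,0.02],[0.0059,0.0004,0.0019,0,0.02],[0.0059,0.0004,0.0019,0,0.02],[0.0059,0.0004,0.0019,0,0.02],[0.0059,0.0004,0.0019,0,0.02],[0.0059,0.0004,0.0019,0,0.02],[0.0059,0.0004,0.0019,0,0.02],[0.0059,0.0004,0.0019,0,0.02],[0.0059,0.0004,0.0019,0,0.02]]' | head -4
python3 -m creep '[[0.0055,-0.0009,0.0018,0,0.02],[0.0055,-0.0009,0.0018,0,0.02],[0.0055,-0.0009,0.0018,0,0.02],[0.0055,-0.0009,0.0018,0,0.02],[0.0055,-0.0009,0.0018,0,0.02],[0.0055,-0.0009,0.0018,0,0.02]]' | head -4
python3 -c "
from h import *
leg()
to(leg2tcp(W(SEAT,YAW,(-.03,.002))));to(leg2tcp(W(SEAT,YAW,(0,.0005))))"
```

```text
time_s: 16.4
position: [0.6532, -0.0375, 0.0308]
tool_rot: [[0.231, 0.97, 0.078], [0.924, -0.244, 0.294], [0.304, 0.004, -0.953]]
ft_force: [-0.6, -3.2, 2.6]
time_s: 17.0
position: [0.6564, -0.0026, 0.0307]
tool_rot: [[0.231, 0.97, 0.078], [0.924, -0.244, 0.294], [0.304, 0.004, -0.953]]
ft_force: [0.1, -3.5, 3.3]
leg top [0.6634 0.0324] r 0.022 mean [0.6632 0.0323 0.21  ] 206 jig [-0.0663  0.0041] tcp jig [-0.1009  0.0078]
t 17.05 pos [ 0.6564 -0.0017  0.0307] az 76.0 tool delta [ 0.033  -0.0046  0.0102] F [ 0.2 -1.8  1.6]
t 17.05 pos [ 0.6564 -0.0017  0.0307] az 76.0 tool delta [ 0.0614 -0.0076  0.0193] F [ 0.2 -1.8  1.6]
```

```bash
python3 -m creep '[[0.0055,-0.0004,0.0017,0,0.02],[0.0055,-0.0004,0.0017,0,0.02],[0.0055,-0.0004,0.0017,0,0.02],[0.0055,-0.0004,0.0017,0,0.02],[0.0055,-0.0004,0.0017,0,0.02],[0.0055,-0.0004,0.0017,0,0.02]]' | head -4
python3 -m creep '[[0.004,-0.0003,0.0013,0,0.02],[0.004,-0.0003,0.0013,0,0.02],[0.004,-0.0003,0.0013,0,0.02],[0.004,-0.0003,0.0013,0,0.02],[0.004,-0.0003,0.0013,0,0.02]]' | head -4
python3 -c "
from h import *
to(leg2tcp(W(SEAT,YAW,(0,.0005))));print(jig(observe()['position']))
d=get_image('side');cv2.imwrite('pics/s4.png',cv2.resize(d['pixels'][130:280,220:380,::-1],(640,600),interpolation=cv2.INTER_CUBIC))"
```

```text
time_s: 17.65
position: [0.6624, 0.0317, 0.0308]
tool_rot: [[0.231, 0.97, 0.078], [0.924, -0.244, 0.294], [0.305, 0.004, -0.953]]
ft_force: [0.1, -2.0, 0.8]
time_s: 18.15
position: [0.6661, 0.0522, 0.0307]
tool_rot: [[0.231, 0.97, 0.078], [0.924, -0.244, 0.294], [0.304, 0.004, -0.953]]
ft_force: [0.4, -3.4, 1.2]
t 18.15 pos [0.6661 0.0522 0.0307] az 76.0 tool delta [ 0.0094 -0.0039  0.0027] F [ 0.4 -3.4  1.2]
[-0.04638756  0.00340276]
```

View pics/s4.png

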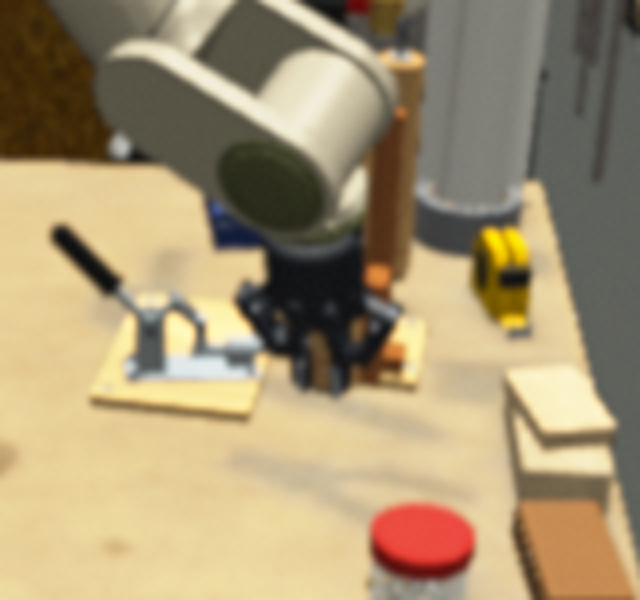

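The side crop shows the gripper close to the jig, with the leg's foot in front of the tips by the fence at (370,370) and the clamp untouched. I'll finish with small steps along the jig's x, watching the force.

```bash
python3 -m creep '[[0.0028,-0.0004,0.0009,0,0.02],[0.0028,-0.0004,0.0009,0,0.02],[0.0028,-0.0004,0.0009,0,0.02],[0.0019,-0.0003,0.0006,0,0.02]]' | sed -n '1,2p;4p'
python3 -m creep '[[0.001,-0.0001,0.0003,0,0.02],[0.001,-0.0001,0.0003,0,0.02]]' | sed -n '1,2p;4p'
python3 -c "
from h import *
print(jig(observe()['position']))"
```

```text
time_s: 18.6
position: [0.6673, 0.0623, 0.0308]
ft_force: [-3.0, -12.8, 3.2]
time_s: 18.8
position: [0.6675, 0.0626, 0.0308]
ft_force: [-5.4, -18.4, 4.0]
[-0.03589461  0.00303574]
```

```bash
python3 -m creep '[[0.0001,0.001,0.0001,0,0.02],[0.0001,0.001,0.0001,0,0.02]]' | sed -n '1,2p;4p'
python3 -m creep '[[0.0001,0.001,0.0001,0,0.02],[0,0,0,0,0.02]]' | sed -n '1,2p;4p'
python3 -c "
from h import *
print(jig(observe()['position']))
t=get_image('top')
cv2.imwrite('pics/t5.png',cv2.resize(t['pixels'][140:290,200:400,::-1],(400,300)))"
```

```text
time_s: 19.0
position: [0.6682, 0.0625, 0.0305]
ft_force: [-12.1, -15.1, 7.9]
time_s: 19.2
position: [0.6685, 0.0625, 0.0304]
ft_force: [-13.5, -15.7, 10.1]
[-0.03582067  0.0020194 ]
```

The leg is pressed on both walls: TCP force (-13.5, -15.7) N at the expected seat position. I'll back out straight, rise, then turn for the handle.

```bash
python3 -m creep '[[-0.0047,0.0007,-0.0015,0,0.02],[-0.0094,0.0015,-0.003,0,0.02],[-0.0188,0.003,-0.006,0,0.02],[-0.0283,0.0044,-0.009,0,0.02],[-0.0283,0.0044,-0.009,0,0.02],[-0.0283,0.0044,-0.009,0,0.02],[0,0,-0.04,0,0],[0,0,-0.04,0,0],[0,0,-0.04,0,0],[0,0,-0.04,0,0]]' 40 | sed -n '1,2p;4p'
python3 -m creep '[[0,0,-0.04,-8,0],[0,0,-0.04,-8,0],[0,0,-0.04,-7.4,0],[0,0,0,0,0],[0,0,0,0,0]]' | sed -n '1,3p;4p'
python3 - <<'E'
from h import *
leg('pics/t6.png')
piv=W(SEAT,YAW,(-.039,.145));d=W((0,0),YAW,(.259,-.966));print(piv,d)
g=piv+d*.105*np.cos(np.radians(135)-.07);p=g-d*.07
to([*p,.33]);to([*p,.135])
E
```

```text
time_s: 20.25
position: [0.6455, -0.1076, 0.1844]
ft_force: [-0.5, 0.4, 0.4]
time_s: 20.75
position: [0.6364, -0.1426, 0.2975]
tool_rot: [[-0.172, 0.982, 0.079], [0.945, 0.142, 0.294], [0.278, 0.125, -0.952]]
ft_force: [-0.1, -0.5, -0.9]
leg top [0.6608 0.0979] r 0.0148 mean [0.6583 0.0982 0.2103] 32 jig [-0.0014  0.0131] tcp jig [-0.2428  0.0141]
[0.52588487 0.07334423] [0.9866731 0.1634417]
t 20.8 pos [ 0.6363 -0.1423  0.2963] az 100.3 tool delta [ 0.2342 -0.2114  0.0058] F [ 0.3  0.4 -0.7]
t 20.8 pos [ 0.6363 -0.1423  0.2963] az 100.3 tool delta [ 0.1797 -0.2355  0.1915] F [ 0.3  0.4 -0.7]
```

View pics/t6.png

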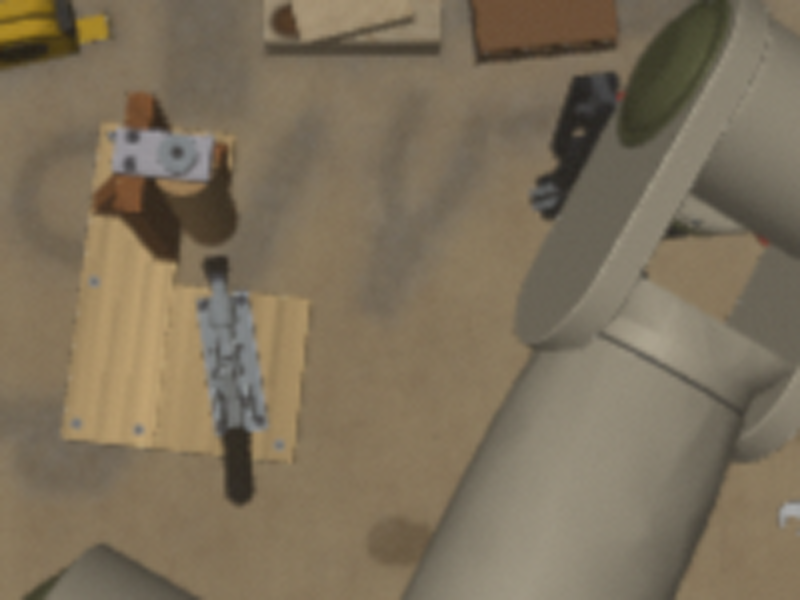

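The leg stands upright under the bushing; a sliver of its top shows at (185,190). The clamp is still open and nothing else has moved. Next is the handle.

```bash
python3 -m creep '[[0.0293,-0.0264,0.0007,0,0],[0.0293,-0.0264,0.0007,0,0],[0.0293,-0.0264,0.0007,0,0],[0.0293,-0.0264,0.0007,0,0],[0.0293,-0.0264,0.0007,0,0],[0.0293,-0.0264,0.0007,0,0],[0.0293,-0.0264,0.0007,0,0],[0.0293,-0.0264,0.0007,0,0],[0,0,0,0,0]]' | sed -n '1,2p;4p'
python3 -m creep '[[-0.0109,-0.0048,0.0371,0,0],[-0.0109,-0.0048,0.0371,0,0],[-0.0109,-0.0048,0.0371,0,0],[-0.0109,-0.0048,0.0371,0,0],[-0.0109,-0.0048,0.0371,0,0],[0,0,0,0,0],[0,0,0,0,0]]' | sed -n '1,6p'
python3 - <<'E'
from h import *
piv=W(SEAT,YAW,(-.039,.145));d=W((0,0),YAW,(.259,-.966))
d3=np.array([*d,0]);R=np.array(observe()["tool_rot"]);print("unit push in tool",R.T@d3,"up",R.T@[0,0,1])
p=np.array([*piv,0])+d3*-.03;to([*(p[:2]),.150])
w=get_image("wrist");cv2.imwrite("pics/w7.png",w["pixels"][:,:,::-1])
s=observe();print("s of tcp",(s["position"][:2]-piv)@d,"lat",(s["position"][:2]-piv)@[-d[1],d[0]])
t=get_image("top");P=proj(t,[[.652,.096,.21]])[0];print((P-[200,140]+.4)*4)
E
```

```text
time_s: 21.7
position: [0.3857, 0.0531, 0.3305]
ft_force: [0.2, 0.0, -0.6]
time_s: 22.4
position: [0.3894, 0.0502, 0.136]
tool_rot: [[-0.172, 0.982, 0.076], [0.945, 0.143, 0.295], [0.279, 0.123, -0.952]]
ft_force: [-0.4, 0.0, -0.0]
grip_width: 0.0001
gripper_force: 0.0
unit push in tool [-0.01550018  0.99234795  0.12345966] up [ 0.27907488  0.12284614 -0.95237915]
t 22.4 pos [0.3894 0.0502 0.136 ] az 100.3 tool delta [0.0027 0.1093 0.0002] F [-0.4  0.  -0. ]
s of tcp -0.13795545035281742 lat -0.0008014798826042052
[182.23038293 196.55618509]
```

View pics/w7.png

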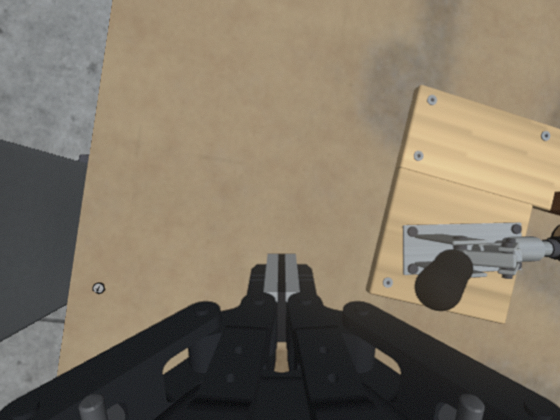

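The wrist view shows the grip's end at (443,280), in line with the fingertips at (283,265). Everything is aligned, so I'll push it over along its arc.

```bash
python3 -m creep '[[-0.0002,0.015,0.0018,0,0],[-0.0002,0.015,0.0018,0,0],[-0.0001,0.008,0.001,0,0],[0.0013,0.0085,-0.0038,0,0],[0.0013,0.0085,-0.0038,0,0],[0.0013,0.0085,-0.0038,0,0],[0.0013,0.0085,-0.0038,0,0]]' | sed -n '1,2p;4p'
python3 -m creep '[[0.0005,0.0082,-0.0009,0,0],[0.0005,0.0082,-0.0009,0,0],[0.0005,0.0082,-0.0009,0,0],[0.0005,0.0082,-0.0009,0,0]]' | sed -n '1,2p;4p'
cat >> h.py <<'E'
def hs():
    piv=W(SEAT,YAW,(-.039,.145));d=W((0,0),YAW,(.259,-.966));s=observe();print("s",((s["position"][:2]-piv)@d).round(4),"z",s["position"][2].round(4),"Fpush",(s["ft_force"][:2]@d).round(1))
E
python3 -c "
from h import *
hs()"
```

```text
time_s: 23.2
position: [0.4584, 0.0621, 0.157]
ft_force: [-3.6, -0.1, 0.9]
time_s: 23.6
position: [0.4905, 0.0674, 0.1644]
ft_force: [-2.4, -2.1, 0.8]
s -0.0358 z 0.1644 Fpush -2.7
```

```bash
python3 -m creep '[[0,0.006,0.0007,0,0],[0,0.006,0.0007,0,0]]' | sed -n '4p'; python3 -c "
from h import *
hs()"
python3 -m creep '[[0,0.003,0.0004,0,0],[0,0.003,0.0004,0,0]]' | sed -n '4p'; python3 -c "
from h import *
hs()"
```

```text
ft_force: [-2.2, -1.3, 1.4]
s -0.0239 z 0.1644 Fpush -2.4
ft_force: [-1.9, -0.7, 1.5]
s -0.0181 z 0.1644 Fpush -2.0
```

```bash
for k in 1; do python3 -m creep '[[0,0.003,0.0004,0,0],[0,0.002,0.0003,0,0]]' | sed -n '4p'; python3 -c "
from h import *
hs()"; done
python3 -m creep '[[0,0.002,0.0003,0,0],[0,0.001,0.0001,0,0]]' | sed -n '4p'; python3 -c "
from h import *
hs()
d=get_image('side');cv2.imwrite('pics/s8.png',cv2.resize(d['pixels'][130:280,220:380,::-1],(640,600),interpolation=cv2.INTER_CUBIC))"
```

```text
ft_force: [-9.9, -4.0, 5.2]
s -0.0138 z 0.1642 Fpush -10.4
ft_force: [-19.9, -8.3, 10.9]
s -0.013 z 0.164 Fpush -21.0
```

View pics/s8.png

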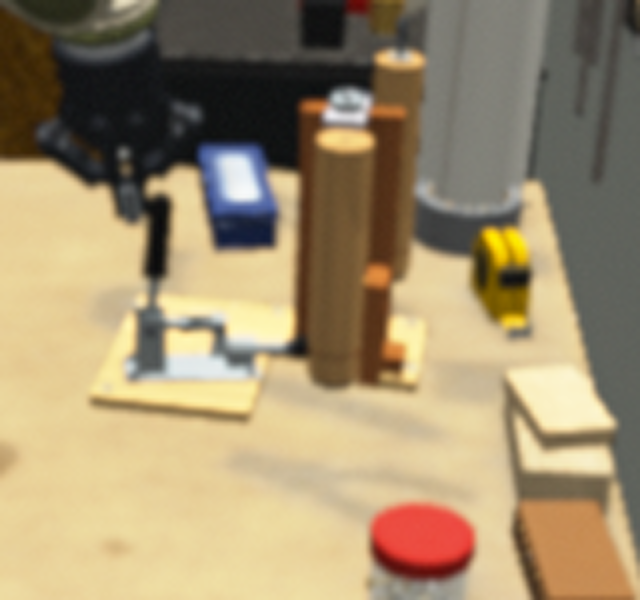

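The side crop shows the handle upright at (157,235), the rubber tip against the leg at (300,347), and the leg flush with the fence and stop. The jump to 21 N with no further travel is the end stop. I'll back off and verify.

```bash
python3 -m creep '[[0,-0.005,-0.0006,0,0],[0.0001,-0.015,-0.0018,0,0],[0.0002,-0.03,-0.0037,0,0],[0.0002,-0.03,-0.0037,0,0],[0,0,-0.03,0,0],[0,0,-0.03,0,0],[0,0,0,0,0],[0,0,0,0,0],[0,0,0,0,0]]' | sed -n '1,2p;4p'
python3 -c "
from h import *
d=get_image('side')
import pickle
o=pickle.load(open('ims.pkl','rb'))['side']
print('handle pts', [dep(d,(220+157/4,130+y/4)).round(3) for y in (205,235,265)])
leg()
cv2.imwrite('pics/s9.png',np.vstack([cv2.resize(d['pixels'][130:280,220:380,::-1],(400,375),interpolation=cv2.INTER_CUBIC),cv2.resize(get_image('top')['pixels'][130:290,110:450,::-1],(400,188))]))"
```

```text
time_s: 25.35
position: [0.4314, 0.0408, 0.2203]
ft_force: [0.1, -0.6, -0.2]
handle pts [array([0.537, 0.064, 0.16 ]), array([0.537, 0.062, 0.135]), array([0.537, 0.06 , 0.11 ])]
leg top [0.6609 0.098 ] r 0.0149 mean [0.6583 0.098  0.21  ] 33 jig [-0.0013  0.013 ] tcp jig [-0.0806  0.2359]
```

View pics/s9.png

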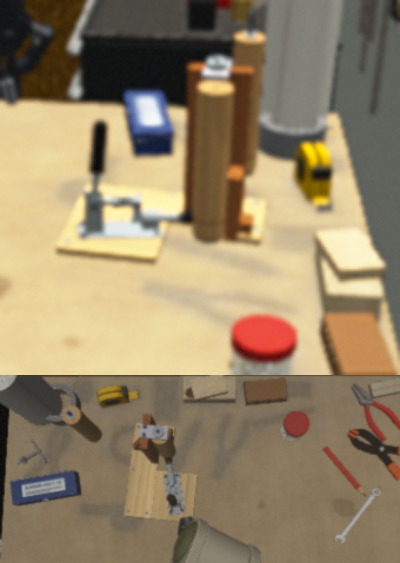

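The handle stays upright and locked, its grip leaning slightly past the pivot at (.537, .064, .16). The tip is on the leg, the leg is seated, the bystanders are unmoved and the robot is clear. I'll hand it in.

```bash
python3 -c "
from rig import close_job
print(close_job())"
```

```text
the job is handed in; nothing more can be done
None
```

The plain leg slid upright into the jig against the back stop and side fence, the clamp is pushed home and holding it, nothing else looks moved in the pictures, and the job was handed in at about 25 s (no verdict was shown).

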